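# Set the polariscope's analyser to the red mark and take a reading

## Task

With the fingertips, gently push the upright pin of the polariscope's lever around its arc until the ring's pointer points at the middle of the red marker on the scale (not the yellow one); push only, do not pinch the pin. Then, leaving the lever there, press the green button of the light meter fully down to take the reading, and let go. Do not shift the blue bin and its weight, the weight hanger or the dark blue case.

Things in the scene. Friction and masses are not known exactly. Their poses are not given: they have to be found in the camera images.
- stage: Polariscope stage, fixed to the bench: navy plate 260 x 260 mm carrying a white graduated disc of 252 mm diameter whose top is 36 mm above the bench. Origin: bench level, at the centre, straight below the ring's vertical pivot axis. z up; the lever points along the stage's +x axis when its joint reads 0.
- analyser (a joint): Angle of the rotating analyser ring and its lever about the vertical pivot, rad, 0 along the stage's +x axis, growing anticlockwise seen from above; turns from -2.3 to 2.3. It starts between -0.6 and 0.6. It has a little friction (about 1 N at the pin) and stays where it is left.
- pointer_tip (a point): Outer end of the black pointer at the end of the lever, 99 mm from the pivot axis, 46 mm above the bench. Its x axis points outward along the lever, y anticlockwise. The black ring is 120 mm across with its top 50 mm above the bench; the aluminium lever is 12 mm wide, top 50 mm above the bench.
- pin_top (a point): Centre of the top of the upright steel pin (black cap) on the lever: 10 mm diameter, 80 mm from the pivot axis, standing from 50 mm to 83 mm above the bench. This is what is pushed, sideways, from either side; pushing or squeezing it with 20 N or more in all (both fingers added) counts as pinching or rough handling.
- red_marker: Red round marker, 14 mm diameter, 4 mm high, fixed on the white disc, 111 to 119 mm from the pivot axis, near +90 or near -90 degrees (within 20) from the stage's +x axis. Origin: centre of its underside, 36 mm above the bench. The pointer is on it when the line from the pivot through the pointer passes within 5 mm of this centre.
- yellow_marker: Yellow marker, same size, on the opposite side of the disc: the wrong one. Origin: centre of its underside.
- meter: Light meter in its cradle, fixed to the bench, 150 mm long (x) by 70 mm wide (y), body top 30 mm high. Origin: centre of its underside. It stands to the left or the right of the stage.
- read_button_top (a point): Centre of the top of the meter's green push button, 24 mm diameter, 52 mm above the bench when up, 25 mm from the meter centre toward its -x end, in a black housing of 40 mm diameter whose top is 42 mm above the bench; it is pressed straight down.
- read_button (a joint): Travel of the green button, m: 0 up, 0.006 fully down; its spring takes 4 N when fully down and it springs back. A reading counts from 0.0045.
- bin: Blue open bin, 130 x 95 x 55 mm, loose, on the other side of the stage from the meter; leave alone. Origin: centre of its underside.
- bin_weight: Steel weight, 28 mm diameter, 30 mm high, standing in the bin; leave alone. Origin: centre of its underside.
- hanger: Loose slotted-weight hanger, 36 mm diameter at the foot, about 92 mm high; leave alone. Origin: centre of its underside.
- case: Loose dark blue accessory case, 85 x 65 x 28 mm; leave alone. Origin: centre of its underside.

How it is judged:
On the way, in this order (a step that is already met when the one before it is completed fails the run):
1. the pointer rests at the middle of the red marker (y of red_marker in the frame of pointer_tip between -0.005 and 0.005 m and x of red_marker in the frame of pointer_tip above 0 m and velocity of joint analyser between -0.05 and 0.05 rad/s), for 0.3 s.
2. the green button is pressed fully down with the pointer still on the red marker (y of red_marker in the frame of pointer_tip between -0.005 and 0.005 m and x of red_marker in the frame of pointer_tip above 0 m and value of joint read_button above 0.0045 m), for 0.04 s.
At the end, for the whole second after the job is handed in: The pointer's line passes within 5 mm of the red marker's centre and the ring is at rest, the green button has been pressed and is up again, and the bin, its weight, the hanger and the case are within 15 mm of where they stood (all of step 1 and value of joint read_button below 0.0015 m and distance of each of bin, bin_weight, hanger, case from where it was at the start of the episode below 0.015 m); the robot touches nothing.
It fails at once if the green button is pressed while the pointer is off the red marker (value of joint read_button above 0.003 m and not (y of red_marker in the frame of pointer_tip between -0.005 and 0.005 m and x of red_marker in the frame of pointer_tip above 0 m)).
It fails at once if the lever is pinched or pushed roughly (20 N or more in all) (contact force between the fingers and analyser above 20 N).
It fails at once if the bin, its weight, the hanger or the case is shifted, lifted or carried (15 mm) (distance of any of bin, bin_weight, hanger, case from where it was at the start of the episode above 0.015 m).
It also fails if it takes over 61 s, if anything falls off the work surface, if the arm or the gripper's body presses on something with over 40 N, if the wrist force passes 120 N, or if a joint passes its speed limit or range.

## Robot

A 6-joint arm with a two-finger parallel gripper is mounted at the origin on the work surface. World frame = base frame: x ahead of the robot, y to its left, z up, the work surface at z = 0. Lengths are in m, angles in rad, forces in N, time in s.
With the tool pointing down it reaches from about 0.325 to 0.775 m from the base axis. Payload 5.5 kg.
Tool frame: the origin (TCP) lies between the finger pads; the fingertips stand 17 mm ahead of it and the grasp point (between the pads) lies 2 mm behind it (bot.tcp_to_tips is the distance from the TCP to the fingertips, in m); z points along the fingers, y is the direction in which the jaws open and shut (so a half turn about z gives the same grasp; the last joint's range is limited). The gripper opens to 85 mm and grips with 20 to 120 N. Pads are 22 mm wide; open, the fingers measure 114 mm over their backs; the gripper's body (76 mm by 85 mm) begins 54 mm behind the grasp point. The pads swing forward as they close: fully open they stand 13 mm farther back than shut.
Start: joints at [-1.28, 0.091, 1.231, -0, 1.82, -0.057], TCP at [0.204, -0.564, 0.248] pointing down, gripper open.
Joint ranges: [-2.87, 2.87], [-0.86, 2.18], [0.17, 2.46], [-1.51, 4.65], [0.06, 2.69], [-2.65, 2.65]. Speed limits (rad/s): [2.57, 2.57, 3.01, 3.14, 3.14, 3.14].

## Interface

Orientations are given as a rotation vector (axis times angle).
In Python, from station import status, get_image, ticket, spotter, bot gives the robot as it stands.
- The arm moves only by the tool drive_tool, never from a script. Its argument "increments" is a list of rows, each a list of 2 entries, a list of its own where there are three numbers: the shift along the tool's x, y, z scaled (see below), then the turn, a rotation vector about the tool's x, y, z scaled (see below). A call has 1 to 8 rows; each row shifts and turns the commanded pose from where the row before left it, along the tool's axes as they then stand; what a row does not reach is not made up. The controller multiplies each number of a shift by 2 cm and each number of a turn by 0.12 rad. A row lasts 1/8 s, in which the tool goes at most 62.5 mm and 10.7 degrees, less where a joint would pass 70% of its speed; a pose out of reach is approached as far as the arm can. A call with a number of a shift or a turn outside -1 to 1 is refused whole. A call with a gripper value outside its range is refused whole. "hand" is the opening, from -1 (shut) to 1 (fully open), set as the call begins (left out, the last holds). The fingers move at their own pace and stop on an object; the grip force is fixed at half the most. Time passes only in rows, so rows that do not move let the fingers close. It gives the time, the measured TCP pose, the force and the opening at its end, in the units of the state.
- status.get_obs(): the state, without advancing time (a new reading comes with each control period).
- get_image(name): name is "scene" or "top"; returns a dict with "color" (400x640x3 uint8, red, green, blue), "range_z" (400x640 float32, m along the optical axis (not along the pixel's ray), 0 where there is no reading), "mtx" (3x3 intrinsics, pixels), "k1" (the pictures are not rectified: a ray, as slopes to the right and down, at radius r is drawn at 1 + k1 r^2 times it, then the intrinsics apply), "position" and "rotation" of the camera in the world. Camera axes: x right, y up, looking along -z (the intrinsics and any distortion apply to the point x, -y, -z); pixel columns grow to the right and rows downward; lengths in m; the calibration is good to about 2 mm. A picture is of the moment at which its call begins.
- ticket.job_done(): hands the job in, once; it reports no verdict.
Trained networks look in a picture, given as the dict that the camera call returned (one of the last four; its "shot" number tells which), for a name from the list of things; names that differ only in an ending like _2 or _b are one class to them, and where a whole thing is asked for, a point or a joint stands for the part that bears it (a point fixed in the world has none). Each returns a list of dicts, best first, with "conf" (0 to 1); they miss things now and then, are a little off and sometimes report something else, mostly with a low value. They report only what shows in the picture. A call takes as long as a camera call.
- spotter.regions_of(picture, thing): "pixels" (400x640 bool, what is visible of it) and "bbox" ([left, top, right, bottom] in pixels, round what is visible of it).
The state is a dict: "t": time; "joint_pos": joint angles; "joint_velocities": joint speeds; "effort": joint torques, N m; "ee_pos": TCP position; "tcp_rot": TCP orientation; "force": force on the tool from outside, world axes, zero at the start; "wrist_torque": the same for the moment, N m; "gripper_width": finger opening in m.
Only numpy, scipy, OpenCV 4.12 (cv2) and the standard library are available. Lean on these libraries where they do the work, as an engineer would, in place of code of your own. Each camera call takes 0.05 s, during which the arm holds its last target.

## Working session

There is one attempt and no reset: what is moved stays moved. The work goes in short steps, Python scripts to look and compute and a tool call to move; the robot and the scene stay as the last step left them, time stands still between calls to the robot, and variables do not carry over. Pictures are saved under pics/ and viewed, and the job is handed in when it is done.

Besides the shell and the picture viewer there is one more tool, called after "Emit:" as a command line: name --argument value ..., lists and objects as JSON in quotes. drive_tool: Moves the arm, as the interface text tells. Its arguments: {"type":"object","properties":{"increments":{"type":"array","items":{"type":"array"}},"hand":{"type":"number"}},"required":["increments"]}

```bash
ls; mkdir -p pics; cat > h.py <<'E'
import numpy as np, cv2
from station import status, get_image, ticket, spotter, bot
def save(im,n): cv2.imwrite('pics/'+n+'.png',cv2.cvtColor(im['color'],cv2.COLOR_RGB2BGR))
def rays(im,uv):
    uv=np.asarray(uv,float).reshape(-1,2);K=im['mtx']
    d=np.c_[(uv[:,0]-K[0,2])/K[0,0],(uv[:,1]-K[1,2])/K[1,1]]
    s=d.copy()
    for _ in range(20): s=d/(1+im['k1']*(s**2).sum(1,keepdims=True))
    r=np.c_[s[:,0],-s[:,1],-np.ones(len(s))]
    return r@np.array(im['rotation']).T
def atz(im,uv,z):
    r=rays(im,uv);p=np.array(im['position']);return p+r*((z-p[2])/r[:,2])[:,None]
def pts(im,mask):
    v,u=np.nonzero(mask&(im['range_z']>0));r=rays(im,np.c_[u,v])
    return np.array(im['position'])+r*im['range_z'][v,u][:,None]
def proj(im,P):
    c=(np.atleast_2d(P)-im['position'])@np.array(im['rotation']);s=np.c_[c[:,0]/-c[:,2],-c[:,1]/-c[:,2]]
    s=s*(1+im['k1']*(s**2).sum(1,keepdims=True));K=im['mtx'];return np.c_[s[:,0]*K[0,0]+K[0,2],s[:,1]*K[1,1]+K[1,2]]
E
python3 - <<'E'
from h import *
o=status.get_obs();print(o)
print(bot.tcp_to_tips)
for n in('top','scene'):
    im=get_image(n);save(im,n+'0');print(n,im['position'],np.array(im['rotation']).tolist(),im['mtx'].tolist(),im['k1'])
    for t in ['stage','pin_top','red_marker','yellow_marker','meter','read_button_top','bin','bin_weight','hanger','case']:
        for d in spotter.regions_of(im,t)[:2]:
            P=pts(im,d['pixels']);print(t,round(d['conf'],2),d['bbox'],np.median(P,0).round(3),P.min(0).round(3),P.max(0).round(3))
E
```

```text
pics
{'t': 0.0, 'joint_pos': array([-1.27968338e+00,  9.18672500e-02,  1.23194286e+00, -2.28440818e-05,
        1.81984504e+00, -5.67364810e-02]), 'joint_velocities': array([-2.01987748e-03,  4.40131481e-04,  2.22879648e-04, -4.47046850e-04,
       -9.14576723e-04,  1.62687327e-05]), 'effort': array([-9.86514206e-04, -4.58740568e+01, -4.18020988e+01, -2.04265793e-04,
        1.19657465e-02,  1.93695172e-06]), 'ee_pos': array([ 0.20441663, -0.56380671,  0.24711368]), 'tcp_rot': array([-3.09218263e+00, -5.43287324e-01,  4.13071537e-04]), 'force': array([-0.30023953, -0.06834818,  0.2879134 ]), 'wrist_torque': array([-0.01115807, -0.04640218, -0.0020081 ]), 'gripper_width': 0.08527243862672759}
0.017
top [0.43786065 0.02131541 1.18568481] [0.07330969934387617, -0.08315077233080513, -1.5727270998871528] [[473.9335896393055, 0.0, 317.70574356829206], [0.0, 473.9335896393055, 180.7860874182569], [0.0, 0.0, 1.0]] -0.008822596732260036Traceback (most recent call last):
  File "<stdin>", line 8, in <module>
  File "h.py", line 15, in pts
    return np.array(im['position'])+r*im['range_z'][v,u][:,None]
           ~~~~~~~~~~~~~~~~~~~~~~~~^~~~~~~~~~~~~~~~~~~~~~~~~~~~~
ValueError: operands could not be broadcast together with shapes (3,) (11065,11065)
```

```bash
sed -i "s/np.array(im\['rotation'\])/cv2.Rodrigues(np.array(im['rotation'],float))[0]/" h.py
python3 - <<'E'
from h import *
for n in('top','scene'):
    im=get_image(n);save(im,n+'0');print(n,im['position'],im['rotation'])
    for t in ['stage','pin_top','red_marker','yellow_marker','meter','read_button_top','bin','bin_weight','hanger','case']:
        for d in spotter.regions_of(im,t)[:2]:
            P=pts(im,d['pixels']);print(t,round(d['conf'],2),d['bbox'],len(P),np.median(P,0).round(3),P.min(0).round(3),P.max(0).round(3))
E
```

```text
top [0.43786065 0.02131541 1.18568481] [ 0.0733097  -0.08315077 -1.5727271 ]
stage 0.62 [261.6, 100.3, 392.0, 232.6] 10945 [ 0.584 -0.007  0.036] [ 0.426 -0.168 -0.003] [0.754 0.152 0.087]
pin_top 0.7 [300.6, 135.2, 351.1, 193.3] 2052 [ 0.59  -0.009  0.046] [ 0.527 -0.068  0.03 ] [0.669 0.052 0.087]
yellow_marker 0.54 [299.5, 137.6, 351.0, 193.6] 1987 [ 0.588 -0.009  0.046] [ 0.527 -0.066  0.034] [0.669 0.052 0.087]
meter 0.73 [432.7, 167.3, 466.6, 233.5] 1672 [ 0.509 -0.309  0.03 ] [ 0.434 -0.354 -0.004] [ 0.59  -0.281  0.058]
read_button_top 0.54 [453.7, 201.8, 459.2, 213.7] 82 [ 0.483 -0.316  0.052] [ 0.472 -0.327  0.041] [ 0.494 -0.306  0.058]
read_button_top 0.38 [302.0, 136.9, 353.3, 192.4] 2018 [ 0.588 -0.009  0.046] [ 0.527 -0.068  0.032] [0.669 0.052 0.087]
bin 0.93 [170.7, 187.5, 223.7, 244.4] 2264 [0.471 0.318 0.007] [ 0.401  0.255 -0.004] [0.539 0.374 0.061]
bin_weight 0.59 [199.0, 212.7, 213.6, 223.5] 129 [0.466 0.289 0.034] [0.454 0.279 0.001] [0.481 0.305 0.04 ]
hanger 0.71 [438.1, 132.1, 451.8, 144.0] 150 [ 0.668 -0.3    0.021] [ 0.652 -0.317  0.004] [ 0.684 -0.287  0
[... 482 characters left out ...]
-0.071  0.035] [0.67  0.053 0.085]
meter 0.81 [220.3, 153.0, 275.5, 193.3] 1044 [ 0.523 -0.299  0.028] [ 0.406 -0.358 -0.   ] [ 0.592 -0.282  0.055]
bin 0.9 [430.8, 225.1, 513.9, 303.5] 3470 [0.464 0.31  0.028] [ 0.332  0.253 -0.001] [0.541 0.359 0.059]
bin_weight 0.74 [455.6, 250.7, 472.3, 267.3] 241 [0.474 0.292 0.029] [0.453 0.277 0.005] [0.481 0.304 0.037]
bin_weight 0.52 [195.1, 173.7, 209.1, 203.9] 185 [ 0.673 -0.298  0.02 ] [ 0.656 -0.32  -0.   ] [ 0.688 -0.285  0.093]
hanger 0.6 [191.9, 171.0, 212.5, 207.3] 267 [ 0.672 -0.302  0.021] [ 0.591 -0.451 -0.001] [ 0.689 -0.285  0.093]
case 0.84 [387.5, 311.8, 453.3, 367.6] 2273 [0.689 0.315 0.028] [ 0.615  0.27  -0.001] [0.725 0.349 0.032]
```

```bash
sleep 3
```

```text
(no output)
```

View pics/top0.png

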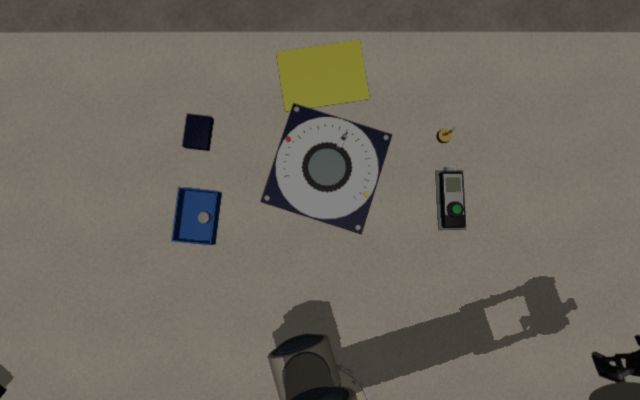

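View pics/scene0.png

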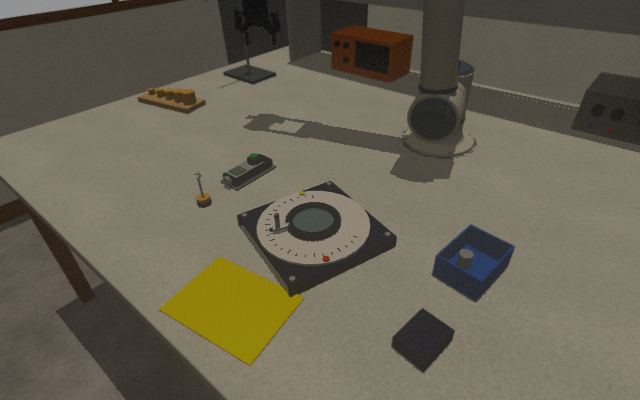

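```bash
cat > m.py <<'E'
from h import *
import sys
def measure(im,verbose=1):
    c=im['color'].astype(int);R,G,B=c[...,0],c[...,1],c[...,2]
    out={}
    for nm,mask in(('red',(R>110)&(G<90)&(B<90)),('yel',(R>130)&(G>110)&(B<90))):
        n,l,s,ct=cv2.connectedComponentsWithStats(mask.astype(np.uint8))
        for i in range(1,n):
            if 3<=s[i,4]<200:
                m=l==i;v,u=np.nonzero(m);w=np.abs(R-B)[v,u].astype(float)
                p=atz(im,[np.average(u,weights=w),np.average(v,weights=w)],.0395)[0]
                print(nm,s[i,4],ct[i].round(1),p.round(4)) if verbose else 0
                if np.hypot(p[0]-.588,p[1]+.009)<.15: out[nm]=p
    return out
if __name__=='__main__':
    for n in('top','scene'):
        im=get_image(n);print(n);measure(im)
        c=im['color'];g=c.min(2)
        # white disc: pixels near expected centre
        sp=c.max(2).astype(int)-c.min(2)
        m=((g>120)&(sp<40)).astype(np.uint8)
        m=cv2.morphologyEx(m,cv2.MORPH_OPEN,np.ones((3,3)))
        n_,l,s,ct=cv2.connectedComponentsWithStats(m)
        for i in range(1,n_):
            if 3000<s[i,4]<60000:
                cs,_=cv2.findContours((l==i).astype(np.uint8),cv2.RETR_EXTERNAL,cv2.CHAIN_APPROX_NONE)
                k=max(cs,key=len)[:,0,:];P=atz(im,k,.036)[:,:2]
                H=cv2.convexHull(P.astype(np.float32))[:,0,:]
                A=np.c_[2*H,np.ones(len(H))];x=np.linalg.lstsq(A,(H**2).sum(1),rcond=None)[0]
                print('disc',s[i],x[:2],np.sqrt(x[2]+x[0]**2+x[1]**2))
        if n=='top': cr=c[90:245,250:405]
        else: cr=c[170:310,225:405]
        cv2.imwrite(f'pics/{sys.argv[1]}_{n}.png',cv2.cvtColor(cv2.resize(cr,None,fx=4,fy=4,interpolation=cv2.INTER_CUBIC)[:600],cv2.COLOR_RGB2BGR))
        if n=='top':
          q=pts(im,np.ones((400,640),bool));k=(q[:,2]>.07)&(q[:,2]<.095)&(np.hypot(q[:,0]-.588,q[:,1]+.009)<.11);print('pin',k.sum(),q[k].mean(0),q[k].min(0),q[k].max(0))
          k=(q[:,2]>.045)&(q[:,2]<.06)&(np.hypot(q[:,0]-.483,q[:,1]+.316)<.03);print('btn',k.sum(),q[k].mean(0))
E
python3 m.py a
```

```text
top
red 23 [287.9 138.9] [0.656  0.0865 0.0395]
yel 3 [355.3  41.7] [ 0.9026 -0.0817  0.0395]
yel 3 [358.  42.] [ 0.9017 -0.0884  0.0395]
yel 3 [333.3  45.3] [ 0.8931 -0.0265  0.0395]
yel 17 [341.   45.4] [ 0.8931 -0.0457  0.0395]
yel 4 [312.8  56.2] [0.8649 0.0252 0.0395]
yel 5 [366.8 194. ] [ 0.5198 -0.1049  0.0395]
disc [ 277  118  101  100 5469] [ 0.58596319 -0.00780468] 0.12318052238310823
pin 19 [ 0.65572322 -0.04721036  0.08249876] [ 0.65124541 -0.05077032  0.07177589] [ 0.66170895 -0.04342818  0.0869727 ]
btn 94 [ 0.48296179 -0.31717206  0.05105797]
scene
red 3 [168.  91.] [ 0.3418 -0.9736  0.0395]
red 5 [176.  92.] [ 0.3285 -0.9395  0.0395]
red 3 [185.  93.] [ 0.313  -0.9028  0.0395]
red 5 [168. 100.] [ 0.3926 -0.8928  0.0395]
red 26 [325.5 257.8] [0.656  0.0837 0.0395]
yel 13 [301.2 192.2] [ 0.5208 -0.1064  0.0395]
```

```bash
sleep 4
```

```text
(no output)
```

View pics/a_top.png

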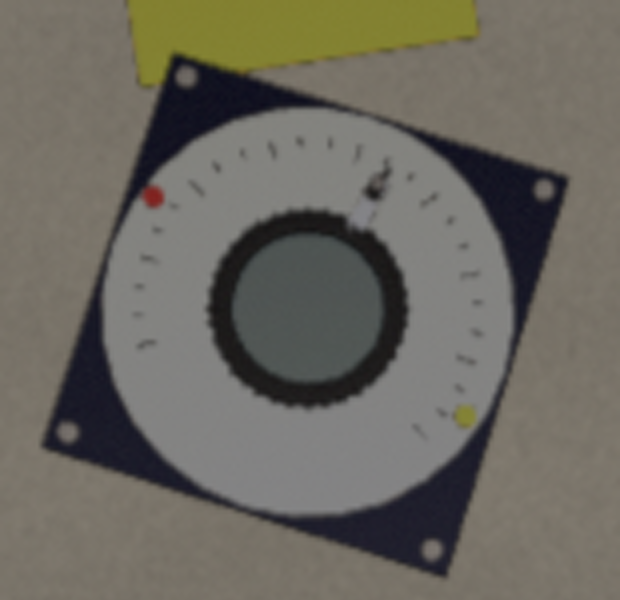

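View pics/a_scene.png

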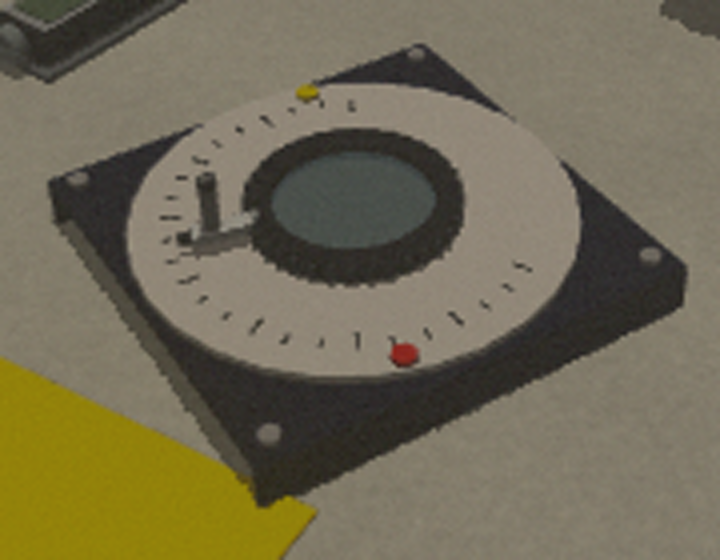

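Emit:
drive_tool --increments '[[[1,-0.535,0],[0,0,0]],[[1,-0.535,0],[0,0,0]],[[1,-0.535,0],[0,0,0]],[[1,-0.535,0],[0,0,0]],[[1,-0.535,0],[0,0,0]],[[1,-0.535,0],[0,0,0]],[[1,-0.535,0],[0,0,0]],[[1,-0.535,0],[0,0,0]]]' --hand -1

```text
t: 2.3
ee_pos: [0.3269, -0.4275, 0.2484]
tcp_rot: [3.094, 0.545, 0.0]
force: [-0.3, 0.0, 0.7]
gripper_width: 0.0
```

Emit:
drive_tool --increments '[[[1,-0.535,0],[0,0,0]],[[1,-0.535,0],[0,0,0]],[[1,-0.535,0],[0,0,0]],[[1,-0.535,0],[0,0,0]],[[1,-0.535,0],[0,0,0]],[[1,-0.535,0],[0,0,0]],[[1,-0.535,0],[0,0,0]],[[1,-0.535,0],[0,0,0]]]'

```text
t: 3.3
ee_pos: [0.4478, -0.2924, 0.2484]
tcp_rot: [3.094, 0.545, 0.0]
force: [0.0, -0.1, 0.2]
gripper_width: -0.0003
```

```bash
cat >> h.py <<'E'
def pose():
    o=status.get_obs();R=cv2.Rodrigues(o['tcp_rot'])[0];return o,o['ee_pos'],R
def rel(target,yaw):
    o,p,R=pose();d=R.T@(np.array(target)-p)/.02
    y=np.degrees(np.arctan2(R[1,0],R[0,0]));dy=-(yaw-y+180)%360-0
    dy=((-(yaw-y)+180)%360-180)
    print('t',round(o['t'],2),'pos',p.round(4),'yaw',y.round(1),'tilt',R[:,2].round(3),'shift units',d.round(3),'turn units',round(np.radians(dy)/.12,2),'F',o['force'].round(2),'q',o['joint_pos'].round(2),'w',round(o['gripper_width'],4))
E
python3 -c "
from h import *
rel([.636,-.082,.247],60.7)"
```

```text
t 3.3 pos [ 0.4478 -0.2924  0.2484] yaw 20.0 tilt [ 0. -0. -1.] shift units [12.438 -6.671  0.073] turn units -5.92 F [ 0.04 -0.12  0.18] q [-0.64 -0.08  1.41  0.    1.82  0.58] w -0.0003
```

Emit:
drive_tool --increments '[[[1,-0.535,0],[0,0,0]],[[1,-0.535,0],[0,0,0]],[[1,-0.535,0],[0,0,0]],[[1,-0.535,0],[0,0,0]],[[1,-0.535,0],[0,0,0]],[[1,-0.535,0],[0,0,0]],[[1,-0.535,0],[0,0,0]],[[1,-0.535,0],[0,0,0]]]'

```text
t: 4.3
ee_pos: [0.569, -0.1576, 0.2484]
tcp_rot: [3.094, 0.544, 0.0]
force: [-0.8, 0.5, 0.3]
gripper_width: -0.0001
```

Emit:
drive_tool --increments '[[[1,-0.535,0],[0,0,0]],[[1,-0.535,0],[0,0,0]],[[1,-0.535,0],[0,0,0]],[[0,0,0.8],[0,0,-1]],[[0,0,0.8],[0,0,-1]],[[0,0,0.8],[0,0,-1]],[[0,0,0.8],[0,0,-1]],[[0,0,0.8],[0,0,-1]]]'

```text
t: 5.3
ee_pos: [0.6143, -0.1079, 0.1677]
tcp_rot: [-2.793, -1.439, 0.0]
force: [-0.3, -1.2, 0.2]
gripper_width: 0.0004
```

Emit:
drive_tool --increments '[[[0,0,0.5],[0,0,-0.9]],[[0,0,0],[0,0,0]]]'

```text
t: 5.55
ee_pos: [0.6137, -0.1079, 0.157]
tcp_rot: [-2.713, -1.58, 0.003]
force: [-0.1, 0.1, -0.4]
gripper_width: -0.0001
```

```bash
python3 -c "
from h import *
rel([.636,-.082,.085],60.7)
im=get_image('top');save(im,'b')
im=get_image('scene');save(im,'bs')"
```

```text
t 5.55 pos [ 0.6137 -0.1079  0.157 ] yaw 60.4 tilt [-0.002  0.001 -1.   ] shift units [1.68  0.341 3.597] turn units -0.04 F [-0.1   0.07 -0.37] q [-0.23  0.16  1.32  0.    1.67  0.29] w -0.0001
```

View pics/bs.png

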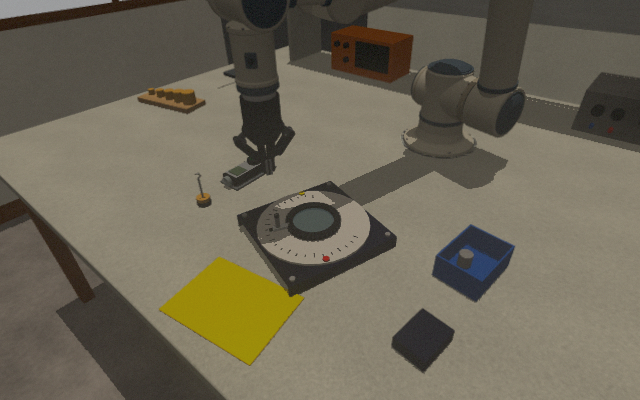

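Emit:
drive_tool --increments '[[[0.1,0.1,0.9],[0,0,0]],[[0.1,0.1,0.9],[0,0,0]],[[0.1,0.1,0.9],[0,0,0]],[[0.1,0.05,0.9],[0,0,0]],[[0,0,0],[0,0,0]]]'

```text
t: 6.28
ee_pos: [0.6225, -0.1045, 0.0832]
tcp_rot: [-2.711, -1.581, 0.005]
force: [0.1, 1.5, 0.3]
gripper_width: -0.0001
```

```bash
cat > plan.py <<'E'
# lever push plan: pose for lever angle a (deg): pin centre - 16mm along tangent, tool x = tangent
from h import *
import sys
C=np.array([.586,-.008])
def tp(a,gap=0):
    a=np.radians(a);return np.r_[C+.08*np.array([np.cos(a),np.sin(a)])-(.016+gap)*np.array([-np.sin(a),np.cos(a)]),.085]
if __name__=='__main__':
    a0,a1,n=float(sys.argv[1]),float(sys.argv[2]),int(sys.argv[3])
    rel(tp(a0),a0+90)
    for b in np.linspace(a0,a1,n+1)[1:2]:
        d=tp(b)-tp(a0);y=np.radians(a0+90)
        x=np.array([np.cos(y),np.sin(y)]);print('row',(d[:2]@x/.02).round(3),(d[:2]@np.array([x[1],-x[0]])/.02).round(3),'turn',-np.radians(b-a0)/.12)
E
python3 plan.py -29.3 20.7 10
```

```text
t 6.28 pos [ 0.6225 -0.1045  0.0832] yaw 60.5 tilt [-0.005  0.001 -1.   ] shift units [ 2.514  0.036 -0.092] turn units -0.03 F [0.09 1.49 0.25] q [-0.22  0.21  1.4   0.    1.54  0.29] w -0.0001
row 0.352 0.055 turn -0.727220521664304
```

Emit:
drive_tool --increments '[[[0.5,0.01,0],[0,0,0]],[[0.5,0.01,0],[0,0,0]],[[0.5,0.01,0],[0,0,0]],[[0.3,0,0],[0,0,0]],[[0.2,0,0],[0,0,0]],[[0.2,0,0],[0,0,0]],[[0.2,0,0],[0,0,0]],[[0.1,0,0],[0,0,0]]]'

```text
t: 7.28
ee_pos: [0.6489, -0.0617, 0.0862]
tcp_rot: [2.714, 1.582, -0.001]
force: [-0.5, -1.0, -0.0]
gripper_width: 0.0
```

```bash
python3 plan.py -29.3 20.7 10
```

```text
t 7.28 pos [ 0.6489 -0.0617  0.0862] yaw 60.5 tilt [-0. -0. -1.] shift units [ 0.004 -0.057  0.062] turn units -0.03 F [-0.53 -1.02 -0.  ] q [-0.15  0.26  1.33 -0.    1.55  0.37] w 0.0
row 0.352 0.055 turn -0.727220521664304
```

Emit:
drive_tool --increments '[[[0.21,0.036,0],[0,0,-0.436]],[[0.21,0.036,0],[0,0,-0.436]],[[0.21,0.036,0],[0,0,-0.436]],[[0.21,0.036,0],[0,0,-0.436]],[[0.21,0.036,0],[0,0,-0.436]],[[0.21,0.036,0],[0,0,-0.436]],[[0.21,0.036,0],[0,0,-0.436]],[[0.21,0.036,0],[0,0,-0.436]]]'

```text
t: 8.28
ee_pos: [0.6652, -0.0323, 0.0862]
tcp_rot: [2.324, 2.113, -0.001]
force: [-1.1, -0.8, -0.2]
gripper_width: -0.0003
```

```bash
python3 plan.py -5.3 20.7 10;  python3 m.py c|grep -v yel
```

```text
t 8.28 pos [ 0.6652 -0.0323  0.0862] yaw 84.5 tilt [-0. -0. -1.] shift units [ 0.045 -0.057  0.062] turn units -0.02 F [-1.1  -0.78 -0.15] q [-0.1   0.29  1.29 -0.    1.56 -0.  ] w -0.0003
row 0.182 0.032 turn -0.3781546712654381
top
red 23 [287.9 138.9] [0.656  0.0865 0.0395]m.py:35: RuntimeWarning: Mean of empty slice.
  q=pts(im,np.ones((400,640),bool));k=(q[:,2]>.07)&(q[:,2]<.095)&(np.hypot(q[:,0]-.588,q[:,1]+.009)<.11);print('pin',k.sum(),q[k].mean(0),q[k].min(0),q[k].max(0))
  ret = um.true_divide(
Traceback (most recent call last):
  File "m.py", line 35, in <module>
    q=pts(im,np.ones((400,640),bool));k=(q[:,2]>.07)&(q[:,2]<.095)&(np.hypot(q[:,0]-.588,q[:,1]+.009)<.11);print('pin',k.sum(),q[k].mean(0),q[k].min(0),q[k].max(0))
                                                                                                                                            ~~~~~~~~^^^
ValueError: zero-size array to reduction operation minimum which has no identity
```

Emit:
drive_tool --increments '[[[0.21,0.034,0],[0,0,-0.436]],[[0.21,0.034,0],[0,0,-0.436]],[[0.21,0.034,0],[0,0,-0.436]],[[0.21,0.034,0],[0,0,-0.436]],[[0.21,0.034,0],[0,0,-0.436]],[[0.21,0.034,0],[0,0,-0.436]],[[0.21,0.034,0],[0,0,-0.436]],[[0.21,0.034,0],[0,0,-0.436]]]'

```text
t: 9.32
ee_pos: [0.6678, 0.0015, 0.0863]
tcp_rot: [1.835, 2.549, 0.0]
force: [1.3, -1.0, 0.2]
gripper_width: -0.0005
```

Emit:
drive_tool --increments '[[[0.21,0.034,0],[0,0,-0.436]],[[0.21,0.034,0],[0,0,-0.436]],[[0.21,0.034,0],[0,0,-0.436]],[[0.21,0.034,0],[0,0,-0.436]],[[0.21,0.034,0],[0,0,-0.436]],[[0.21,0.034,0],[0,0,-0.436]],[[0.21,0.034,0],[0,0,-0.436]],[[0,0,0],[0,0,0]]]'

```text
t: 10.32
ee_pos: [0.6583, 0.0299, 0.0864]
tcp_rot: [1.343, 2.84, 0.0]
force: [-0.1, -1.1, 0.3]
gripper_width: -0.0005
```

```bash
sed -i "s/print('pin',k.sum(),q\[k\].mean(0).*max(0))$/print('pin',k.sum(),q[k].mean(0))/" m.py; python3 plan.py 39.7 52.7 13;  python3 m.py c 2>/dev/null|grep -v yel
```

```text
t 10.32 pos [0.6583 0.0299 0.0864] yaw 129.4 tilt [ 0.  0. -1.] shift units [0.052 0.007 0.068] turn units -0.05 F [-0.06 -1.11  0.27] q [-0.01  0.28  1.31  0.    1.55 -0.69] w -0.0005
row 0.07 0.013 turn -0.1454441043328608
top
pin 5 [0.64434032 0.04534094 0.07757286]
btn 88 [ 0.48357356 -0.31738819  0.05135828]
scene
red 3 [188.  93.] [ 0.3059 -0.8936  0.0395]
```

```bash
sleep 4
```

```text
(no output)
```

View pics/c_scene.png

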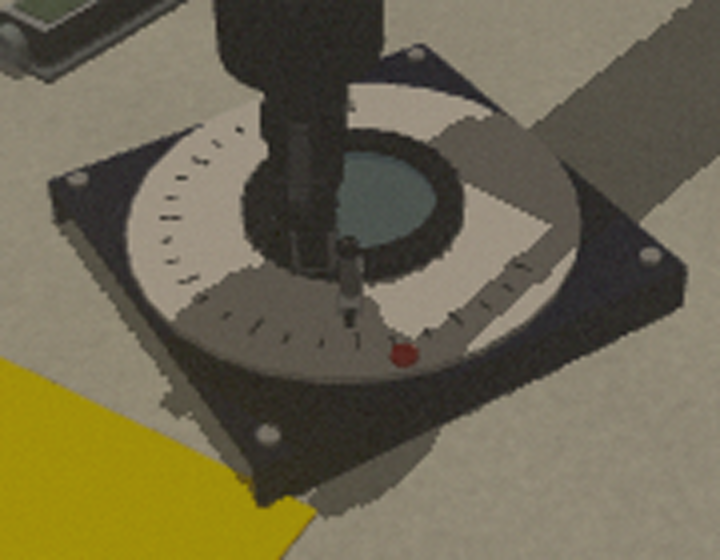

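View pics/c_top.png

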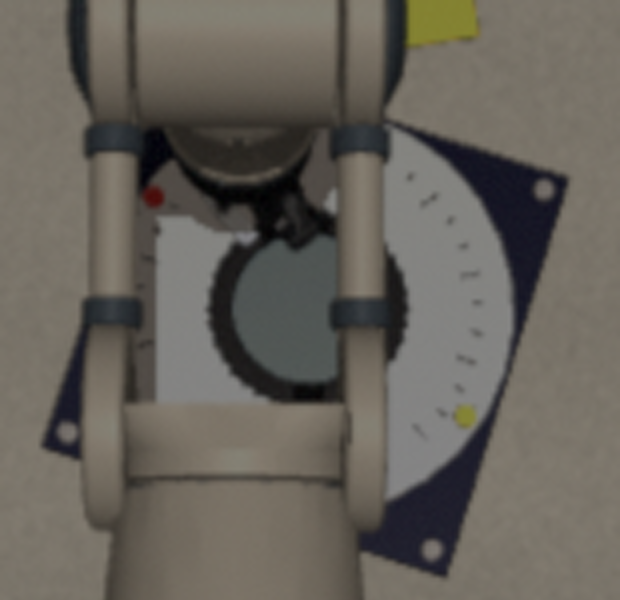

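```bash
python3 - <<'E'
from h import *
from scipy.optimize import least_squares
for n in('top','scene'):
    im=get_image(n);im=dict(im);im['color']=cv2.cvtColor(cv2.imread(f'pics/{n}0.png'),cv2.COLOR_BGR2RGB)
    g=cv2.GaussianBlur(im['color'],(3,3),0).astype(float);gm=g.mean(2)
    def samp(img,uv): return cv2.remap(img.astype(np.float32),uv[:,0].astype(np.float32)[None],uv[:,1].astype(np.float32)[None],cv2.INTER_LINEAR)[0]
    # disc edge: radial gradient to navy
    c=np.array([.586,-.008])
    for it in range(4):
        E=[]
        for a in np.linspace(0,2*np.pi,240,endpoint=False):
            r=np.linspace(.112,.134,60);P=np.c_[c[0]+r*np.cos(a),c[1]+r*np.sin(a),np.full(60,.036)]
            s=samp(g[...,0],proj(im,P));d=np.gradient(s);k=d.argmin()
            if s[:15].mean()-s[-8:].mean()>45 and 3<k<56: E.append([c[0]+r[k]*np.cos(a),c[1]+r[k]*np.sin(a)])
        E=np.array(E)
        f=least_squares(lambda x:np.hypot(*(E-x[:2]).T)-x[2],[*c,.126],loss='soft_l1',f_scale=.001);c=f.x[:2]
    print(n,'disc',len(E),f.x.round(4))
    # red
    xs,ys=np.meshgrid(np.arange(.63,.69,.0005),np.arange(.06,.12,.0005));P=np.c_[xs.ravel(),ys.ravel(),np.full(xs.size,.0395)]
    uv=proj(im,P);w=samp(im['color'][...,0].astype(float)-im['color'][...,1],uv);w=np.clip(w-25,0,None)
    q=(P*w[:,None]).sum(0)/w.sum();d=q[:2]-c;print('red',q.round(4),'r',np.hypot(*d).round(4),'ang',np.degrees(np.arctan2(d[1],d[0])).round(2))
    # overlay: line pivot->red
E
```

```text
top disc 175 [ 0.5865 -0.0076  0.1258]
red [0.6563 0.0866 0.0395] r 0.1173 ang 53.48
scene disc 186 [ 0.5873 -0.0098  0.1252]
red [0.6562 0.0839 0.0395] r 0.1163 ang 53.66
```

```bash
python3 - <<'E'
from h import *
im=get_image('scene');c=np.array([.5873,-.0098])
for uv,z in (((312.1,250),.046),((312,230.5),.083)):
    d=atz(im,uv,z)[0][:2]-c;print(np.hypot(*d),np.degrees(np.arctan2(d[1],d[0])))
E
```

```text
0.09702485537399552 40.453964627886734
0.0802292988625537 41.08332101046218
```

Emit:
drive_tool --increments '[[[0.091,0.016,0],[0,0,-0.189]],[[0.091,0.016,0],[0,0,-0.189]],[[0.091,0.016,0],[0,0,-0.189]],[[0.091,0.016,0],[0,0,-0.189]],[[0.091,0.016,0],[0,0,-0.189]],[[0.091,0.016,0],[0,0,-0.189]],[[0.091,0.016,0],[0,0,-0.189]],[[0,0,0],[0,0,0]]]'

```text
t: 11.58
ee_pos: [0.6512, 0.0409, 0.0863]
tcp_rot: [-1.111, -2.938, -0.0]
force: [-1.0, 0.2, -0.1]
gripper_width: 0.0001
```

```bash
cat > look.py <<'E'
from h import *
import sys
im=get_image('scene');c=np.array([.5873,-.0098]);n=sys.argv[1]
cr=cv2.cvtColor(im['color'][200:275,260:360],cv2.COLOR_RGB2BGR)
big=cv2.resize(cr,None,fx=8,fy=8,interpolation=cv2.INTER_CUBIC)
for z in(.046,.083):
  a=np.radians(53.55);r=np.array([.05,.08,.099,.115]);P=np.c_[c[0]+r*np.cos(a),c[1]+r*np.sin(a),np.full(4,z)]
  q=((proj(im,P)-[260,200]+.5)*8)
  cv2.polylines(big,[np.round(q).astype(int)],False,(0,255,0) if z<.05 else (255,255,0),1)
  for x in q: cv2.circle(big,tuple(np.round(x).astype(int)),3,(0,255,255),1)
cv2.imwrite(f'pics/{n}.png',big)
o=status.get_obs();print(o['t'],o['ee_pos'],o['force'])
E
python3 look.py d1
```

```text
11.625 [0.65121358 0.04086151 0.08633699] [ 0.15545488 -0.21126939 -0.16708059]
```

```bash
sleep 3
```

```text
(no output)
```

View pics/d1.png

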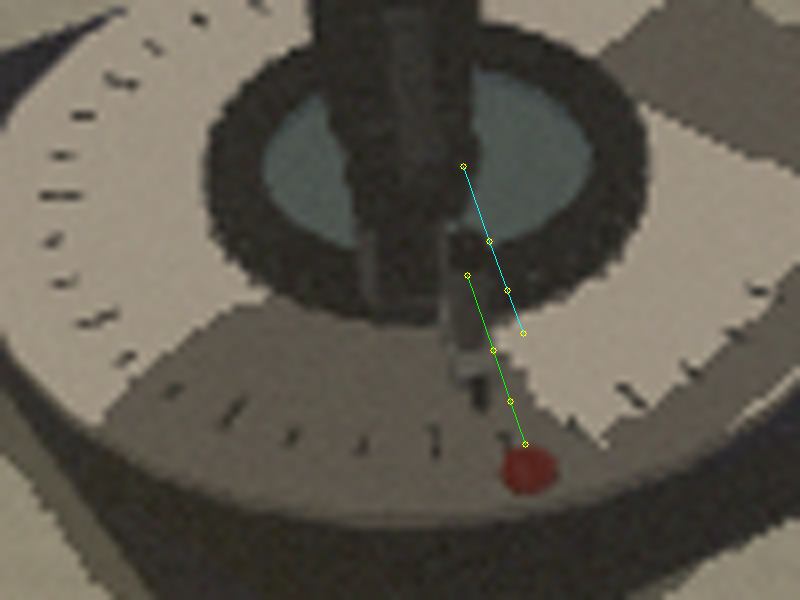

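Emit:
drive_tool --increments '[[[0.07,0.013,0],[0,0,-0.145]],[[0.07,0.013,0],[0,0,-0.145]],[[0.07,0.013,0],[0,0,-0.145]],[[0,0,0],[0,0,0]]]'

```text
t: 12.12
ee_pos: [0.6485, 0.0441, 0.0863]
tcp_rot: [-1.034, -2.966, -0.0]
force: [0.6, -1.2, -0.4]
gripper_width: 0.0
```

```bash
python3 look.py d2;sleep 2
```

```text
12.175 [0.64846892 0.04406888 0.08631314] [-0.36735814  0.80854032  0.73538361]
```

View pics/d2.png

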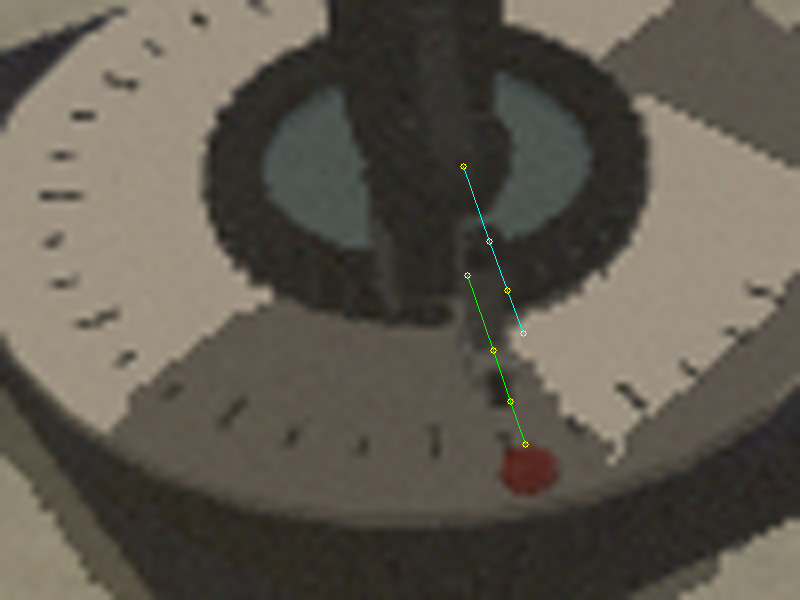

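Emit:
drive_tool --increments '[[[0.042,0.008,0],[0,0,-0.087]],[[0.042,0.008,0],[0,0,-0.087]],[[0,0,0],[0,0,0]],[[0,0,0],[0,0,0]]]'

```text
t: 12.68
ee_pos: [0.6474, 0.0452, 0.0863]
tcp_rot: [-1.004, -2.977, -0.0]
force: [0.6, -1.1, 1.3]
gripper_width: -0.0001
```

```bash
python3 look.py d3;sleep 2
```

```text
12.725 [0.64741842 0.04526259 0.08630111] [ 0.89334898  0.19207626 -0.08181074]
```

View pics/d3.png

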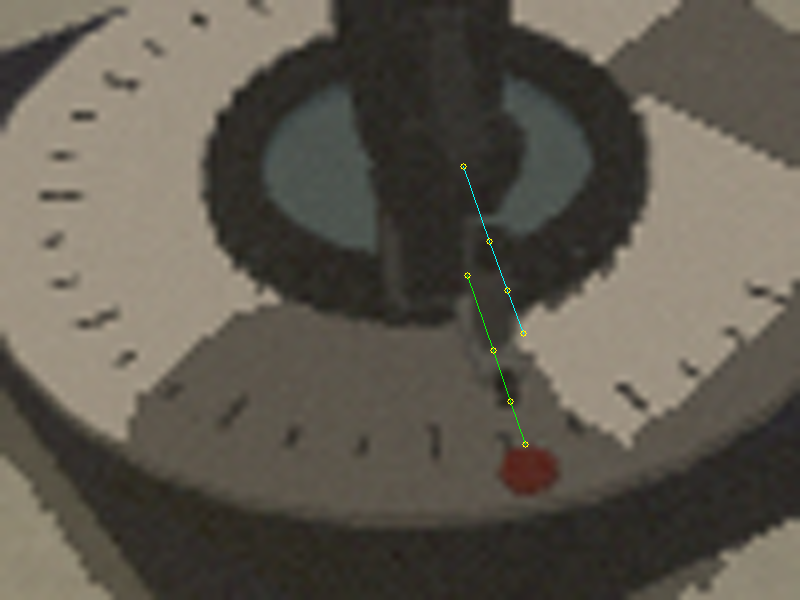

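Emit:
drive_tool --increments '[[[-0.2,0,0],[0,0,0]],[[-0.5,0,0],[0,0,0]],[[-0.8,0,0],[0,0,0]],[[-0.5,0,-0.8],[0,0,0]],[[0,0,-1],[0,0,0]],[[0,0,-1],[0,0,0]],[[0,0,-1],[0,0,0]],[[0,0,-1],[0,0,0]]]'

```text
t: 13.72
ee_pos: [0.6792, 0.0212, 0.1842]
tcp_rot: [1.003, 2.976, 0.0]
force: [0.3, 0.8, -0.6]
gripper_width: -0.0001
```

```bash
python3 look.py d4; python3 -c "
from h import *
rel([.483,-.317,.17],141)"
```

```text
13.775 [0.68009419 0.0211677  0.18779282] [-0.4774626  -0.49947231  2.34051344]
t 13.78 pos [0.6801 0.0212 0.1878] yaw 142.7 tilt [ 0.006 -0.    -1.   ] shift units [ -2.39  -19.427   0.836] turn units 0.25 F [-0.48 -0.5   2.34] q [-0.02  0.3   1.1   0.    1.73 -0.94] w 0.0004
```

View pics/d4.png

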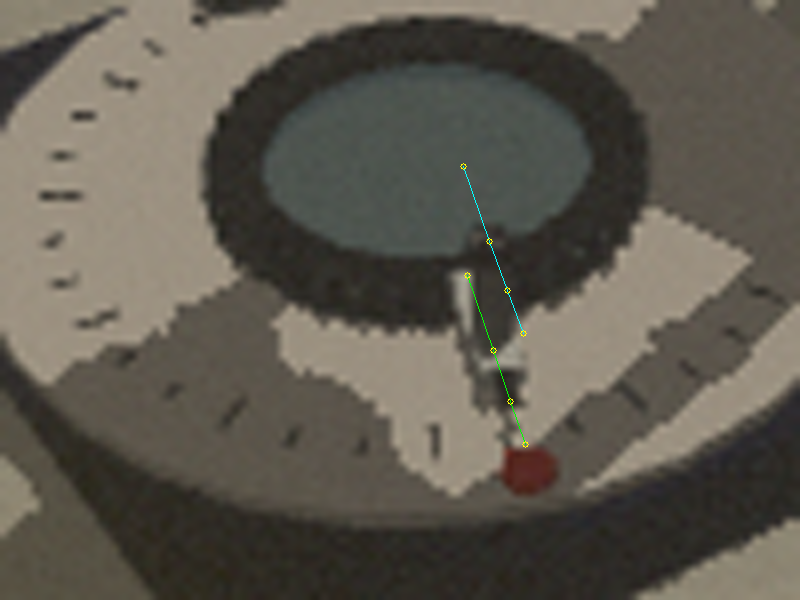

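Emit:
drive_tool --increments '[[[-0.12,-0.97,0],[0,0,0]],[[-0.12,-0.97,0],[0,0,0]],[[-0.12,-0.97,0],[0,0,0]],[[-0.12,-0.97,0],[0,0,0]],[[-0.12,-0.97,0],[0,0,0]],[[-0.12,-0.97,0],[0,0,0]],[[-0.12,-0.97,0],[0,0,0]],[[-0.12,-0.97,0],[0,0,0]]]'

```text
t: 14.78
ee_pos: [0.5999, -0.1153, 0.1823]
tcp_rot: [1.004, 2.977, 0.0]
force: [-0.6, -0.3, 0.3]
gripper_width: -0.0001
```

Emit:
drive_tool --increments '[[[-0.12,-0.97,0],[0,0,0]],[[-0.12,-0.97,0],[0,0,0]],[[-0.12,-0.97,0],[0,0,0]],[[-0.12,-0.97,0],[0,0,0]],[[-0.12,-0.97,0],[0,0,0]],[[-0.12,-0.97,0],[0,0,0]],[[-0.12,-0.97,0],[0,0,0]],[[-0.12,-0.97,0],[0,0,0]]]'

```text
t: 15.78
ee_pos: [0.5212, -0.2504, 0.1823]
tcp_rot: [1.004, 2.977, 0.0]
force: [0.9, -0.7, -0.7]
gripper_width: 0.0
```

```bash
cat > top.py <<'E'
from h import *
import sys
im=get_image('top');c=np.array([.5865,-.0076])
cr=cv2.cvtColor(im['color'][110:195,270:370],cv2.COLOR_RGB2BGR);big=cv2.resize(cr,None,fx=6,fy=6,interpolation=cv2.INTER_CUBIC)
a=np.radians(53.5);r=np.array([0,.05,.08,.099,.115])
for z in(.046,.083):
  q=(proj(im,np.c_[c[0]+r*np.cos(a),c[1]+r*np.sin(a),np.full(5,z)])-[270,110]+.5)*6
  for x in q: cv2.circle(big,tuple(np.round(x).astype(int)),3,(0,255,255) if z<.05 else (255,255,0),1)
cv2.imwrite(f'pics/{sys.argv[1]}.png',big)
q=pts(im,np.ones((400,640),bool));k=(q[:,2]>.07)&(q[:,2]<.095)&(np.hypot(*(q[:,:2]-c).T)<.1)
p=q[k].mean(0);print('pin',k.sum(),p,np.degrees(np.arctan2(p[1]-c[1],p[0]-c[0])))
rel([.483,-.317,.085],141)
E
python3 top.py e1
```

```text
pin 19 [0.63458329 0.05675796 0.08174251] 53.235758280233924
t 15.82 pos [ 0.5201 -0.2524  0.1823] yaw 142.6 tilt [-0.001 -0.002 -1.   ] shift units [-0.486 -3.686  4.872] turn units 0.23 F [-0.41 -1.3  -0.02] q [-0.51  0.03  1.41 -0.    1.7  -1.43] w 0.0002
```

```bash
sleep 3
```

```text
(no output)
```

View pics/e1.png

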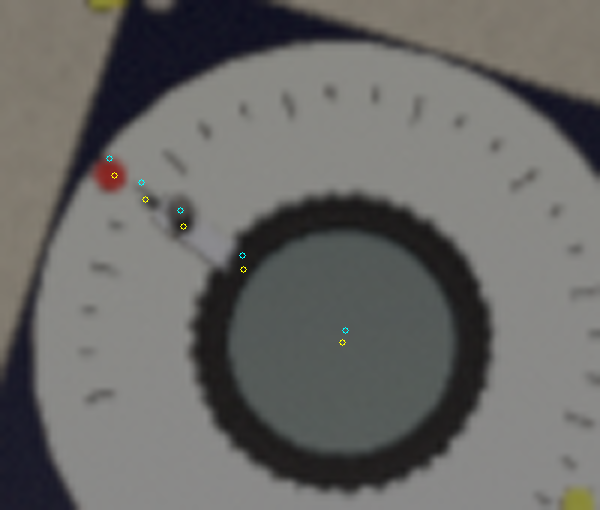

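Emit:
drive_tool --increments '[[[-0.12,-0.92,0],[0,0,0]],[[-0.12,-0.92,0],[0,0,0]],[[-0.12,-0.92,0],[0,0,0]],[[-0.12,-0.92,0],[0,0,0]],[[0,0,1],[0,0,0]],[[0,0,1],[0,0,0]],[[0,0,1],[0,0,0]],[[0,0,1],[0,0,0]]]'

```text
t: 16.82
ee_pos: [0.4848, -0.3129, 0.1001]
tcp_rot: [-1.002, -2.976, -0.001]
force: [-0.7, 1.0, 0.5]
gripper_width: -0.0001
```

```bash
python3 - <<'E'
from h import *
im=get_image('scene');save(im,'f')
cv2.imwrite('pics/f2.png',cv2.cvtColor(cv2.resize(im['color'][90:210,180:320],None,fx=5,fy=5,interpolation=cv2.INTER_CUBIC),cv2.COLOR_RGB2BGR))
T=get_image('top')
print(atz(T,[456.5,207.7],.052))
rel([.483,-.317,.0745],142)
E
```

```text
[[ 0.48526546 -0.31840105  0.052     ]]
t 16.93 pos [ 0.4837 -0.3123  0.0982] yaw 142.8 tilt [-0.005  0.004 -1.   ] shift units [-0.122 -0.209  1.185] turn units 0.11 F [-0.59  0.37 -0.18] q [-0.63  0.05  1.54  0.    1.56 -1.55] w -0.0003
```

```bash
sleep 3
```

```text
(no output)
```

View pics/f2.png

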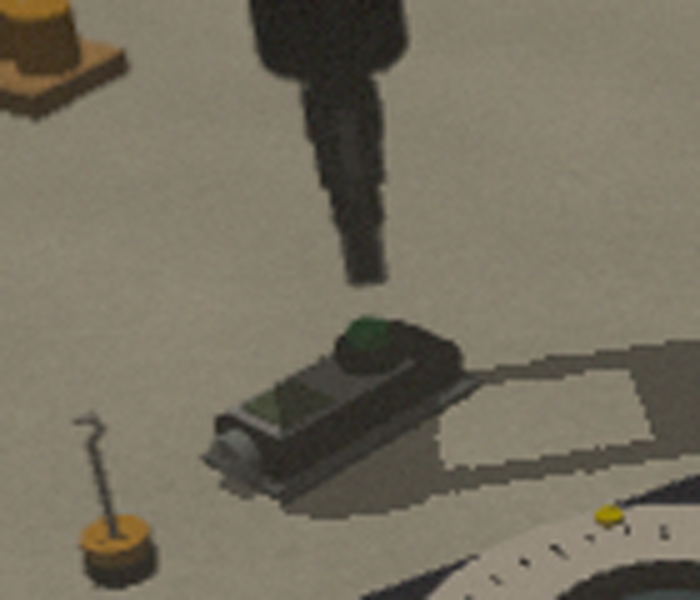

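Emit:
drive_tool --increments '[[[-0.1,-0.23,0.4],[0,0,0]],[[0,0,0.4],[0,0,0]],[[0,0,0.4],[0,0,0]],[[0,0,0.1],[0,0,0]],[[0,0,0.1],[0,0,0]],[[0,0,0.1],[0,0,0]],[[0,0,0],[0,0,0]]]'

```text
t: 17.8
ee_pos: [0.4837, -0.3185, 0.0723]
tcp_rot: [-1.004, -2.977, 0.0]
force: [-0.8, 0.2, 0.3]
gripper_width: 0.0001
```

```bash
python3 -c "
from h import *
rel([.484,-.317,.0628],142)"
```

```text
t 17.8 pos [ 0.4837 -0.3185  0.0723] yaw 142.7 tilt [-0. -0. -1.] shift units [0.034 0.069 0.474] turn units 0.11 F [-0.81  0.24  0.29] q [-0.64  0.07  1.56 -0.    1.51 -1.56] w 0.0001
```

Emit:
drive_tool --increments '[[[0,0,0.1],[0,0,0]],[[0,0,0.1],[0,0,0]],[[0,0,0.1],[0,0,0]],[[0,0,0.1],[0,0,0]],[[0,0,0.05],[0,0,0]],[[0,0,0],[0,0,0]]]'

```text
t: 18.55
ee_pos: [0.4838, -0.3186, 0.0635]
tcp_rot: [1.004, 2.976, -0.0]
force: [-1.0, 0.2, 3.3]
gripper_width: 0.0002
```

```bash
python3 -c "
from h import *
rel([.484,-.317,.0628],142)
im=get_image('scene')
cv2.imwrite('pics/g.png',cv2.cvtColor(cv2.resize(im['color'][90:210,180:320],None,fx=5,fy=5,interpolation=cv2.INTER_CUBIC),cv2.COLOR_RGB2BGR))"
```

```text
t 18.55 pos [ 0.4838 -0.3186  0.0635] yaw 142.7 tilt [ 0. -0. -1.] shift units [0.041 0.07  0.037] turn units 0.11 F [-0.99  0.17  3.29] q [-0.64  0.08  1.57  0.    1.49 -1.56] w 0.0002
```

```bash
sleep 3
```

```text
(no output)
```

View pics/g.png

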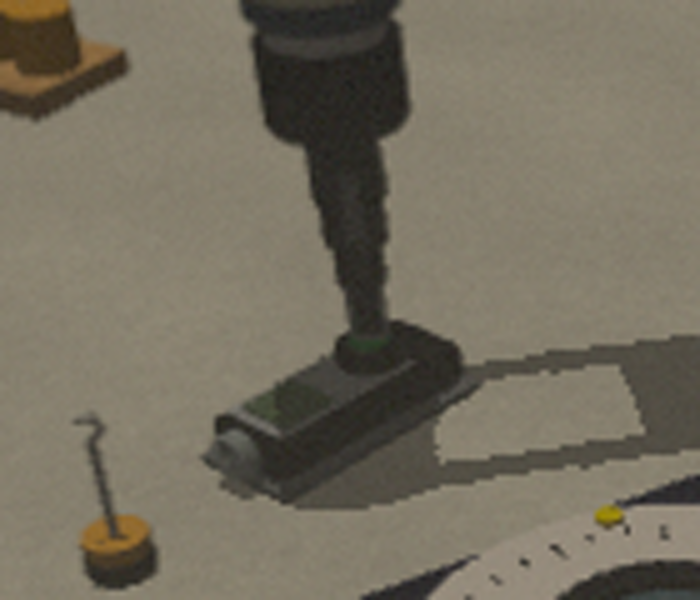

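Emit:
drive_tool --increments '[[[0,0,0.04],[0,0,0]],[[0,0,0.04],[0,0,0]],[[0,0,0],[0,0,0]]]'

```text
t: 18.98
ee_pos: [0.4838, -0.3186, 0.063]
tcp_rot: [1.004, 2.976, -0.0]
force: [-2.9, 2.1, 8.5]
gripper_width: -0.0002
```

Emit:
drive_tool --increments '[[[0,0,0.04],[0,0,0]],[[0,0,0],[0,0,0]]]'

```text
t: 19.23
ee_pos: [0.4839, -0.3186, 0.0629]
tcp_rot: [1.004, 2.976, -0.001]
force: [-3.7, 3.3, 12.4]
gripper_width: -0.0
```

Bottomed out: the force jumps to 12 N and the position stops at the expected depth. Releasing now.

Emit:
drive_tool --increments '[[[0,0,-0.2],[0,0,0]],[[0,0,-0.4],[0,0,0]],[[0,0,-1],[0,0,0]],[[0,0,-1],[0,0,0]],[[0,0,-1],[0,0,0]],[[0,0,-1],[0,0,0]],[[0,0,-1],[0,0,0]],[[0,0,0],[0,0,0]]]'

```text
t: 20.23
ee_pos: [0.4845, -0.3191, 0.1756]
tcp_rot: [1.003, 2.973, -0.002]
force: [0.6, -0.5, 0.1]
gripper_width: 0.0003
```

```bash
python3 top.py h1; python3 - <<'E'
from h import *
im=get_image('scene');save(im,'h2')
for n in('top','scene'):
    im=get_image(n)
    for t in ['read_button_top','bin','bin_weight','hanger','case']:
        for d in spotter.regions_of(im,t)[:1]:
            P=pts(im,d['pixels']);print(n,t,round(d['conf'],2),d['bbox'],np.median(P,0).round(3))
E
```

```text
pin 18 [0.63475948 0.0565489  0.08195054] 53.045704798792144
t 20.27 pos [ 0.4841 -0.3188  0.1739] yaw 142.7 tilt [ 0.001 -0.001 -1.   ] shift units [0.103 0.039 4.443] turn units 0.25 F [-0.26 -0.52 -0.07] q [-0.64  0.03  1.42  0.    1.68 -1.56] w -0.0003
top bin 0.65 [179.5, 114.7, 213.8, 150.8] [0.678 0.311 0.028]
top hanger 0.7 [434.9, 129.3, 455.1, 142.6] [ 0.668 -0.302  0.022]
top case 0.96 [179.6, 116.0, 215.8, 151.4] [0.678 0.312 0.028]
scene read_button_top 0.59 [250.8, 154.1, 259.3, 161.3] [ 0.488 -0.315  0.051]
scene bin 0.91 [434.5, 225.4, 515.3, 303.6] [0.465 0.31  0.027]
scene bin_weight 0.84 [456.6, 249.3, 472.1, 268.0] [0.473 0.292 0.029]
scene hanger 0.54 [195.6, 170.9, 211.5, 205.4] [ 0.674 -0.297  0.021]
scene case 0.81 [388.3, 309.3, 453.7, 369.5] [0.689 0.315 0.028]
```

```bash
sleep 4
```

```text
(no output)
```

View pics/h1.png

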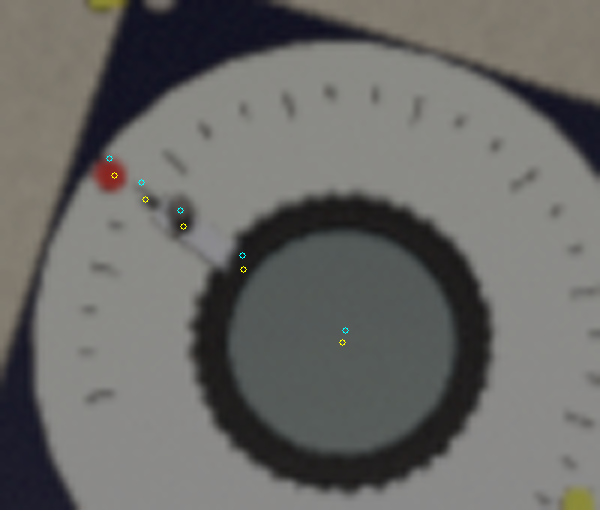

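View pics/h2.png

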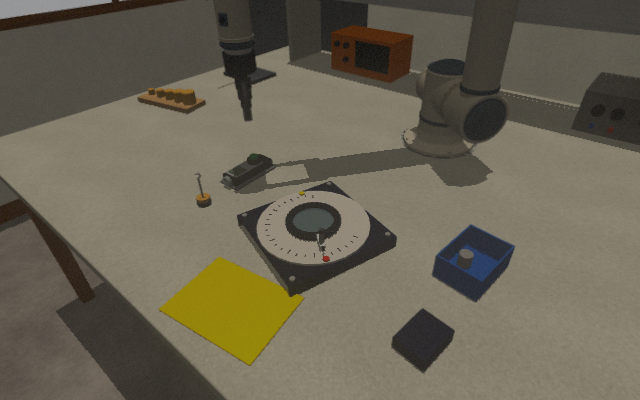

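The pointer is on the red marker, the button is up again, the loose items haven't moved and the arm is clear. Handing in.

```bash
python3 -c "
from station import ticket
print(ticket.job_done())"
```

```text
the job is handed in; nothing more can be done
None
```

I pushed the lever's pin anticlockwise with the shut fingertips until the pointer was on the red marker, then pressed the green button fully down and let go. I handed the job in at about 21 s; no verdict is reported.

- **Pointer:** the pin lies at 53.0–53.2° in the top camera. The red marker is at 53.5° there and 53.7° in the scene camera. That is about 1 mm off at the marker, against 5 mm allowed. The overlays in both cameras show the pointer on the line to the marker.
- **Pushing force:** the wrist read about 1–1.5 N at the checks between pushes.
- **Button:** the press bottomed out with the TCP at 62.9 mm, where full travel was expected, and the force rose to about 12 N. Afterwards the button top reads 51 mm, so it is up again (52 mm when up).
- **Bin, weight, hanger and case:** the scene camera puts each within about 5 mm of its starting position. In the last top picture the network labelled the case as the bin and did not report the weight or the button. I relied on the scene camera for those.

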